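# Let the analyser's sample cover down off its prop rod

## Task

The hinged sample cover of the analyser stands open on a thin prop rod. Put the fingers under the cover's front lip, knock the rod over outwards so that it lies down clear of the cover, catch the falling cover on the outside of the fingers and let it down gently on them until it is fully shut, then come away. Do not drop or slam the cover, swing it further open or grip anything, and leave all the other things where they stand.

Things in the scene. Friction and masses are not known exactly. Their poses are not given: they have to be found in the camera images.
- analyser: benchtop analyser, fixed; white housing 300 (x) x 400 (y) x 110 mm high, origin under its centre, +x to its rear, y to its left, z up; its front faces the robot. On it stands an open sample bay (the pod) 180 x 150 mm, centred 40 mm behind the origin, its rim at z = 160 mm; the flat deck round the pod is at z = 110 mm
- cover (a joint): angle of the flat, see-through, faintly tinted cover (rad): 0 = shut, lying on the pod; about 0.6 at the start, resting on the prop rod; at most 1.2. A plate 205 mm deep, 220 mm wide, 6 mm thick, 0.2 to 0.4 kg. The hinge is lightly damped, without friction: unsupported, it falls shut from 0.6 rad in about half a second, at 1.3 to 2.6 rad/s; 1 to 2 N at the lip holds it.
- cover_lip (a point): middle of the underside of the cover's front edge, 205 mm from the hinge; it moves with the cover. Shut, the cover overhangs the pod by 30 mm in front and 35 mm on each side, 52 mm above the deck
- cover_hinge (a point): middle of the cover's hinge line, which runs along the cover's rear edge, along y at x = +125, z = 162 mm in the analyser's frame, level with the plate's underside; fixed, axes as the analyser's
- prop (a joint): angle of the steel prop rod (rad), 8 mm thick, 153 mm long, 60 g: 0 = upright; positive leaning to the analyser's right (-y), negative to its left (+y); it lies at +-1.5. It tips only sideways about its foot; the pod stops it inwards. Only friction under the cover holds it up: once unloaded and leaning out by over 0.15 rad it falls by itself and lies on the deck, clear of the cover
- prop_tip (a point): centre of the rod's round upper end (4 mm below its very top), under the cover; it moves with the rod. At the start it touches the underside of the cover 195 mm from the hinge, 267 mm above the table. Lying, it reaches 243 mm to the side of the analyser's middle
- prop_bracket: small steel bracket 30 x 16 x 16 mm fixed on the deck, carrying the rod; origin under its centre, on the deck, 90 mm to the left or right (which one varies) of the analyser's middle and 36 mm in front of its origin. The pivot is 8 mm above the origin.
- spare_bracket: the same bracket without a rod, on the other side
- vial_left: glass vial, 22 mm thick, 48 mm high, loose on the deck, on the left rear; origin under its centre. Leave alone
- vial_right: the same vial on the right rear of the deck. Leave alone
- bottle: white bottle, 60 mm thick, 150 mm high, on the table left of the analyser; origin under its centre. Leave alone
- jar: brown jar, 52 mm thick, 60 mm high, on the table right of the analyser's front; origin under its centre. Leave alone
- tube_block: grey tube block 80 x 120 x 35 mm on the table right of the analyser; origin under its centre. Leave alone
- tip_box: white open box 80 x 110 x 45 mm on the table left of the analyser, beyond the bottle; origin under its centre. Leave alone
- dish: flat white dish, 70 mm wide, 14 mm high, on the table at the analyser's front left; origin under its centre. Leave alone

How it is judged (in metres and radians):
On the way, in this order (a step that is already met when the one before it is completed fails the run):
1. the prop rod is knocked over (leaning more than 0.9 rad) while the cover is still more than 0.36 rad open ((value of joint prop above 0.9 rad or value of joint prop below -0.9 rad) and value of joint cover above 0.36 rad), for 0.05 s.
2. the cover, 0.1 to 0.3 rad open, is being let down on the fingers (value of joint cover between 0.1 and 0.3 rad and contact force between the fingers and cover above 0.3 N), for 0.1 s.
At the end, for the whole second after the job is handed in: the cover is fully shut (under 0.02 rad, at rest), the prop rod lies down (more than 0.9 rad from upright), every bystander is within 20 mm of where it stood (value of joint cover below 0.02 rad and angular speed of cover below 0.1 rad/s and (value of joint prop above 0.9 rad or value of joint prop below -0.9 rad) and distance of each of vial_left, vial_right, bottle, jar, tube_block, tip_box, dish from where it was at the start of the episode below 0.02 m); the robot touches nothing.
It fails at once if the cover drops: it closes faster than 1 rad/s while between 0.04 and 0.33 rad open (value of joint cover between 0.04 and 0.33 rad and velocity of joint cover below -1 rad/s).
It fails at once if the cover is swung open beyond 0.85 rad (value of joint cover above 0.85 rad).
It fails at once if a bystander is moved by more than 20 mm, lifted or tipped over (distance of any of vial_left, vial_right, bottle, jar, tube_block, tip_box, dish from where it was at the start of the episode above 0.02 m or angle between any of vial_left, vial_right, bottle, jar, tube_block, tip_box, dish's own z axis and vertical above 0.5 rad).
It also fails if it takes over 45 s, if anything falls off the work surface, if the arm or the gripper's body presses on something with over 40 N, if the wrist force passes 120 N, or if a joint passes its speed limit or range.

## Robot

A 7-joint arm with a two-finger parallel gripper is mounted at the origin on the work surface. World frame = base frame: x ahead of the robot, y to its left, z up, the work surface at z = 0. Lengths are in m, angles in degrees, forces in N, time in s.
With the tool pointing down it reaches from about 0.425 to 0.875 m from the base axis. Payload 4.7 kg.
Tool frame: the origin (TCP) lies midway between the tips of the shut fingers; the grasp point (between the pads) lies env.grip_point_offset behind it (env.grip_point_offset is the distance from the TCP to the grasp point, in m); z points along the fingers, y is the line along which they close (so a half turn about z gives the same grasp; the last joint's range is limited). The gripper opens to 87 mm and grips with 3 to 60 N. Pads are 19 mm wide; open, the fingers measure 117 mm over their backs; the gripper's body (75 mm by 190 mm) begins 51 mm behind the grasp point.
Start: joints at [73.688, 18.392, -4.016, 83.108, 1.295, 78.541, -3.26], TCP at [0.191, -0.621, 0.223] pointing down, gripper open.
Joint ranges: [-163.93, 163.93], [-17.29, 119.83], [-79.2, 71.16], [3.27, 140.29], [-89.18, 269.18], [5.43, 117.66], [-154.24, 154.24]. Speed limits (degrees/s): [147.25, 147.25, 180, 180, 180, 180, 180].

## Interface

Orientations are given as [roll, pitch, yaw] about the fixed x, y, z axes, in that order (R = Rz(yaw) Ry(pitch) Rx(roll)).
In Python, from cell import env gives the robot as it stands.
- The arm moves only by the shell command python3 -m creep 'ROWS' [FORCE]. ROWS is a JSON object of lists of equal length, an entry for each row: "translation": the shift along the tool's x, y, z in units of 0.08 m (1.0 is 0.08 m), a list of three; "turn": the turn, a rotation vector about the tool's x, y, z in units of 180 degrees (1.0 is 180 degrees), a list of three; "grip": the opening, from 0 (shut) to 1 (fully open). In form: {"translation": [[x, y, z], ...], "turn": [[ax, ay, az], ...], "grip": [grip, ...]}. A call has 1 to 5 rows; each row shifts and turns the commanded pose from where the row before left it, along the tool's axes as they then stand; what a row does not reach is not made up. A row lasts 1/8 s, in which the tool goes at most 62.5 mm and 10.7 degrees, less where a joint would pass 70% of its speed; a pose out of reach is approached as far as the arm can. A call with a number of a shift or a turn outside -1 to 1 is refused whole. A call with a gripper value outside its range is refused whole. The fingers move at their own pace and stop on an object; FORCE is the grip in N (left out, the last holds). Time passes only in rows, so rows that do not move let the fingers close. It gives the time, the measured TCP pose, the force, the opening and the grip force at its end, in the units of the state.
- env.get_obs(): the state, without advancing time (a new reading comes with each control period).
- env.read_camera(name): name is "scene" or "top"; returns a dict with "frame" (420x560x3 uint8, red, green, blue), "z_map" (420x560 float32, m along the optical axis (not along the pixel's ray), 0 where there is no reading), "K" (3x3 intrinsics, pixels), "rvec" (rotation vector, rad) and "tvec" (3), from world to camera coordinates, as OpenCV has them. Camera axes: x right, y down, z forward; pixel columns grow to the right and rows downward; lengths in m; the calibration is good to about 2 mm. A picture is of the moment at which its call begins.
- env.sign_off(): hands the job in; it is judged then, once.
The state is a dict: "time_s": time; "qpos": joint angles; "joint_velocities": joint speeds; "effort": joint torques, N m; "tool_pos": TCP position; "tool_rot": TCP orientation; "force": force on the tool from outside, world axes, zero at the start; "wrist_torque": the same for the moment, N m; "grip_width": finger opening in m; "grasp_force": force on a finger pad.
Only numpy, scipy, OpenCV 4.12 (cv2) and the standard library are available. Lean on these libraries where they do the work, as an engineer would, in place of code of your own. Each camera call takes 0.05 s, during which the arm holds its last target. There are 200 camera calls.

## Working session

There is one attempt and no reset: what is moved stays moved. The work goes in short steps, Python scripts to look and compute and a shell command to move; the robot and the scene stay as the last step left them, time stands still between calls to the robot, and variables do not carry over. Pictures are saved under pics/ and viewed, at most 10 in all, crops included, and the job is handed in when it is done.

```bash
ls; mkdir -p pics; cat > h.py <<'E'
from cell import env
import numpy as np, cv2
def cam(n):
    c=env.read_camera(n); R=cv2.Rodrigues(np.array(c["rvec"],float))[0]; t=np.array(c["tvec"],float).reshape(3)
    K=np.array(c["K"],float); z=c["z_map"]; v,u=np.mgrid[:z.shape[0],:z.shape[1]]
    P=np.stack([(u-K[0,2])/K[0,0]*z,(v-K[1,2])/K[1,1]*z,z],-1)
    c["W"]=(P-t)@R; c["W"][z==0]=np.nan; c["R"]=R;c["t"]=t;c["Km"]=K
    return c
def save(c,f): cv2.imwrite("pics/"+f,c["frame"][:,:,::-1])
E
python3 - <<'E'
from h import *
import pickle
o=env.get_obs(); print(o, env.grip_point_offset)
d={}
for n in ("scene","top"):
    c=cam(n); save(c,n+"0.png"); d[n]=c; print(n,-c["R"].T@c["t"])
pickle.dump(d,open("d0.pkl","wb"))
E
```

```text
pics
{'time_s': 0.0, 'qpos': array([73.68786382, 18.43688991, -4.01741577, 83.17482707,  1.29581735,
       78.53945268, -3.25980051]), 'joint_velocities': array([ 0.07178495, -0.00118368, -0.04388235,  0.02989976, -0.06654639,
       -0.05160163,  0.0189081 ]), 'effort': array([ 5.80588294e-04, -4.91288424e+01, -4.03676005e-01, -3.12530673e+01,
       -6.37987931e-02,  4.37390408e-02,  1.95732950e-04]), 'tool_pos': array([ 0.19114915, -0.62068865,  0.22148701]), 'tool_rot': array([-1.79894125e+02,  5.91736618e-03,  1.71240402e+01]), 'force': array([-0.74553849, -0.26385336, -0.60852571]), 'wrist_torque': array([-0.01150285,  0.02420598,  0.02049708]), 'grasp_force': 0.0, 'grip_width': 0.08675980728600942} 0.0187
scene [ 0.58002906 -0.63983103  1.04632202]
top [0.4201735  0.02972342 1.05251319]
```

View pics/scene0.png

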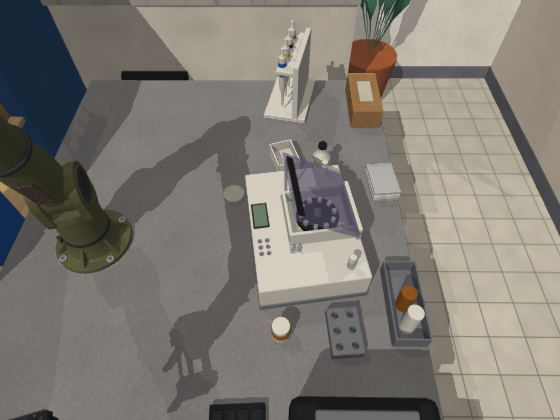

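View pics/top0.png

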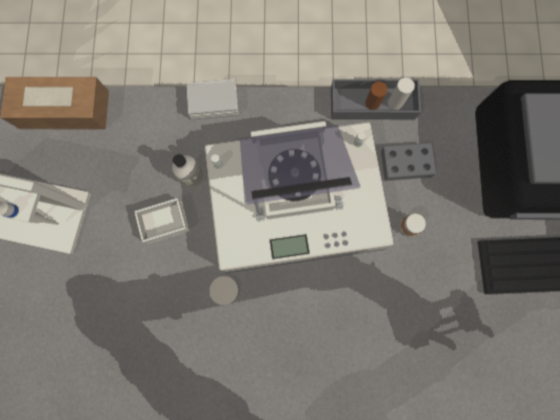

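The scene view shows the cover open on the analyser. The top view has the housing corners near (206,145), (372,125), (391,246), (219,268), with brackets near (258,212) and (339,202). Next I'll measure the housing and zoom in on the rod.

```bash
python3 - <<'E'
from h import *
import pickle
d=pickle.load(open("d0.pkl","rb"))
c=d["top"];W=c["W"]
m=(abs(W[...,2]-0.11)<0.006)
m[:100]=0;m[290:]=0;m[:,:195]=0;m[:,410:]=0
m=cv2.morphologyEx(m.astype(np.uint8),cv2.MORPH_OPEN,np.ones((3,3)))
n,l,s,_=cv2.connectedComponentsWithStats(m); k=1+s[1:,4].argmax(); m=l==k
p=W[m][:,:2].astype(np.float32); r=cv2.minAreaRect(p); print(r, cv2.boxPoints(r), np.median(W[m][:,2]))
b=c["frame"][110:280,195:400]; s_=d["scene"]["frame"][140:310,240:380]
A=cv2.resize(b,None,fx=2.4,fy=2.4,interpolation=3);B=cv2.resize(s_,None,fx=2.2,fy=2.4,interpolation=3)
cv2.imwrite("pics/z0.png",np.hstack([A,B])[:,:800,::-1])
for n in d:
    W=d[n]["W"]; q=(W[...,2]>.165)&(W[...,0]>.3)&(W[...,0]<.8)&(W[...,1]>-.35)&(W[...,1]<.3)
    v,u=np.nonzero(q); print(n,len(v), [ (u[i],v[i],W[v[i],u[i]].round(3).tolist()) for i in range(0,len(v),max(1,len(v)//25))])
E
```

```text
((0.6290318965911865, 0.0029778629541397095), (0.29555588960647583, 0.39605721831321716), 8.726655006408691) [[ 0.4529197   0.176293  ]
 [ 0.5130098  -0.21517922]
 [ 0.8051441  -0.17033727]
 [ 0.745054    0.22113495]] 0.11087508317212456
scene 3840 [(np.int64(283), np.int64(152), [0.576, 0.104, 0.279]), (np.int64(299), np.int64(162), [0.618, 0.092, 0.253]), (np.int64(291), np.int64(167), [0.596, 0.05, 0.279]), (np.int64(316), np.int64(170), [0.666, 0.093, 0.22]), (np.int64(320), np.int64(173), [0.677, 0.087, 0.214]), (np.int64(307), np.int64(176), [0.639, 0.05, 0.244]), (np.int64(286), np.int64(179), [0.584, 0.083, 0.193]), (np.int64(325), np.int64(181), [0.69, 0.067, 0.204]), (np.int64(302), np.int64(184), [0.625, 0.012, 0.257]), (np.int64(343), np.int64(186), [0.744, 0.078, 0.17]), (np.int64(328), np.int64(189), [0.696, 0.037, 0.207]), (np.int64(313), np.int64(192), [0.653, 0.001, 0.239]), (np.int64(296), np.int64(195), [0.608, -0.039, 0.278]), (np.int64(334), np.int64(197), [0.712, 0.016, 0.199]), (np.int64(317), np.int64(200), [0.662, -0.023, 0.237]), (np.int64(299), np.int64(203
[... 1319 characters left out ...]
), np.int64(167), [0.657, 0.068, 0.229]), (np.int64(328), np.int64(169), [0.648, -0.055, 0.247]), (np.int64(275), np.int64(172), [0.643, 0.05, 0.243]), (np.int64(334), np.int64(174), [0.635, -0.065, 0.259]), (np.int64(280), np.int64(177), [0.63, 0.039, 0.252]), (np.int64(336), np.int64(179), [0.622, -0.068, 0.271]), (np.int64(275), np.int64(182), [0.619, 0.049, 0.258]), (np.int64(327), np.int64(184), [0.61, -0.05, 0.278]), (np.int64(261), np.int64(187), [0.608, 0.076, 0.263]), (np.int64(315), np.int64(189), [0.6, -0.027, 0.282]), (np.int64(297), np.int64(192), [0.594, 0.007, 0.283]), (np.int64(275), np.int64(196), [0.587, 0.048, 0.279]), (np.int64(258), np.int64(211), [0.576, 0.086, 0.176])]
```

View pics/z0.png

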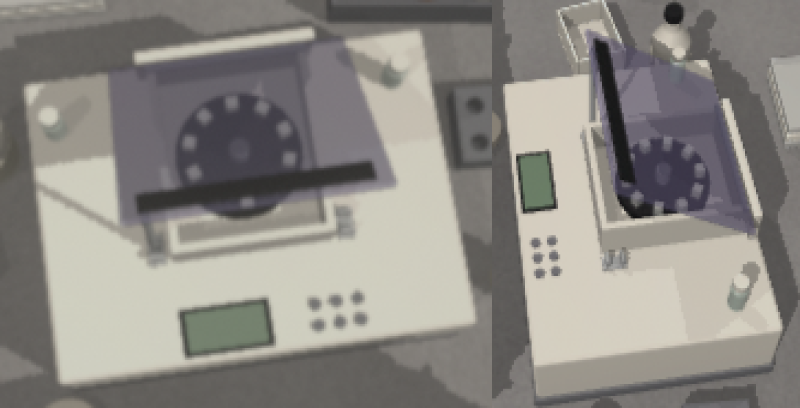

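The rod stands on the left (+y) side: bracket at crop pixel (155,245), and a rod point at image pixel (258,211), z = 0.176. Next I'll check the analyser pose against the cover plane and build a planner.

```bash
cat >> h.py <<'E'
from scipy.spatial.transform import Rotation as Ro
C=np.array([0.629,0.003]); YAW=8.73
RA=Ro.from_euler('z',YAW,degrees=True)
def toA(W): return (np.asarray(W)-[*C,0])@RA.as_matrix()
def toW(a): return RA.apply(a)+[*C,0]
def tool(beta): # tool rotation in world, fingers pointing +x and down by beta
    b=np.radians(beta); M=np.array([[np.sin(b),0,np.cos(b)],[0,-1,0],[np.cos(b),0,-np.sin(b)]])
    return RA*Ro.from_matrix(M)
def tcp(th,s,gap,y,beta):
    b=np.radians(beta); L=np.array([.125-.205*np.cos(th),y,.162+.205*np.sin(th)])
    return L+s*np.array([np.cos(b),0,-np.sin(b)])-(.0095+gap)*np.array([np.sin(b),0,np.cos(b)])
def delta(p0,R0,p1,R1): # tool-frame shift (units .08) at R0, rotvec (units 180deg)
    return (R0.inv().apply(p1-p0)/.08).round(3),((R0.inv()*R1).as_rotvec()/np.pi).round(3)
def now():
    o=env.get_obs(); return o,np.array(o["tool_pos"]),Ro.from_euler('xyz',o["tool_rot"],degrees=True)
E
python3 - <<'E'
from h import *
import pickle
d=pickle.load(open("d0.pkl","rb"))
for n in d:
    A=toA(d[n]["W"]); f=A[...,2]
    q=(f>.18)&(abs(A[...,1])<.09)&(A[...,0]>-.04)&(A[...,0]<.1)&(f>.162+(.125-A[...,0])*.5)
    p=A[q]; k=np.linalg.lstsq(np.c_[p[:,0]-.125,p[:,1],np.ones(len(p))],p[:,2],rcond=None)[0]
    print(n,len(p),"theta",np.arctan(-k[0]),"yslope",k[1],"z at hinge",k[2],"exp",.162+.006/np.cos(.6))
    p=A[(f>.255)&(abs(A[...,1])<.13)&(A[...,0]>-.08)]
    print(" front x pct",np.percentile(p[:,0],[1,5]),"y",np.percentile(p[:,1],[1,99]),"z",np.percentile(p[:,2],99))
    p=A[(f>.12)&(f<.25)&(A[...,0]<-.02)&(A[...,0]>-.055)&(abs(A[...,1])<.12)&(abs(A[...,1])>.079)]
    print(" rodpts",p[::max(1,len(p)//8)].round(3).tolist())
    p=A[(abs(f-.16)<.004)&(abs(A[...,1])<.07)&(A[...,0]<-.02)&(A[...,0]>-.08)]
    print(" podfront",len(p),np.percentile(p[:,0],[2,50]))
o,p,R=now()
for nm,a,b in [("pre",[-.16,.02,.33],35),("under",tcp(.6,.04,.004,.015,35),35)]:
    print(nm,np.round(a,4),toW(a).round(4),tool(b).as_euler('xyz',True).round(1),delta(p,R,toW(np.array(a)),tool(b)))
E
```

```text
scene 2557 theta 0.6082689271048481 yslope 0.00103923576468401 z at hinge 0.16917223972963774 exp 0.1692697698870739
 front x pct [-0.04072943 -0.03942276] y [-0.11139472  0.10476667] z 0.28210499326206057
 rodpts [[-0.035, 0.086, 0.235], [-0.035, 0.084, 0.208], [-0.037, 0.09, 0.19], [-0.032, 0.086, 0.184], [-0.035, 0.086, 0.172], [-0.037, 0.091, 0.153], [-0.032, 0.087, 0.148], [-0.026, -0.089, 0.125], [-0.043, -0.095, 0.125]]
 podfront 138 [-0.04759254 -0.04308038]
top 4899 theta 0.6107000367953606 yslope -0.0014585043690211463 z at hinge 0.16919617774325235 exp 0.1692697698870739
 front x pct [-0.04268737 -0.04157738] y [-0.10668398  0.10762059] z 0.28400652454015574
 rodpts [[-0.025, -0.087, 0.126], [-0.029, -0.095, 0.129], [-0.037, 0.087, 0.227], [-0.046, -0.086, 0.128], [-0.039, 0.09, 0.209], [-0.039, 0.092, 0.187], [-0.04, 0.089, 0.162], [-0.04, 0.089, 0.124], [-0.047, 0.094, 0.131]]
 podfront 287 [-0.04983283 -0.04544151]
pre [-0.16  0.02  0.33] [ 0.4678 -0.0015  0.33  ] [180.  -55.    8.7] (array([ 5.584, -6.381, -1.345]), array([-0.023,  0.305,  0.043]))
under [-0.0192  0.015   0.2438] [0.6078 0.0149 0.2438] [180.  -55.    8.7] (array([ 7.316, -6.061, -0.268]), array([-0.023,  0.305,  0.043]))
```

```bash
python3 -m creep '{"translation":[[0.46,-0.53,-0.11],[0.46,-0.53,-0.11],[0.46,-0.53,-0.11],[0.46,-0.53,-0.11],[0.46,-0.53,-0.11]],"turn":[[0,0,0],[0,0,0],[0,0,0],[0,0,0],[0,0,0]],"grip":[1,1,1,1,1]}'
python3 -m creep '{"translation":[[0.46,-0.53,-0.11],[0.46,-0.53,-0.11],[0.46,-0.53,-0.11],[0.46,-0.53,-0.11],[0.46,-0.53,-0.11]],"turn":[[0,0,0],[0,0,0],[0,0,0],[0,0,0],[0,0,0]],"grip":[1,1,1,1,1]}'
python3 -m creep '{"translation":[[0.46,-0.53,-0.11],[0.46,-0.53,-0.11],[0,0,0]],"turn":[[0,0,0.023],[0,0,0.023],[0,0,0]],"grip":[1,1,1]}'
```

```text
time_s: 0.72
tool_pos: [0.3052, -0.3625, 0.2665]
tool_rot: [-180.0, 0.0, 17.1]
force: [0.5, 0.1, 0.4]
grip_width: 0.0869
grasp_force: 0.0
time_s: 1.35
tool_pos: [0.4184, -0.1059, 0.3106]
tool_rot: [180.0, 0.0, 17.1]
force: [0.7, -0.9, 0.6]
grip_width: 0.087
grasp_force: 0.0
time_s: 1.72
tool_pos: [0.4683, -0.0016, 0.3287]
tool_rot: [-179.9, -0.1, 9.4]
force: [-0.3, -1.1, 0.5]
grip_width: 0.0869
grasp_force: 0.0
```

```bash
python3 -m creep '{"translation":[[0,0,0],[0,0,0],[0,0,0],[0,0,0],[0,0,0]],"turn":[[0,0,0.003],[0,0.051,0],[0,0.051,0],[0,0.051,0],[0,0.051,0]],"grip":[1,1,1,1,1]}'
python3 -m creep '{"translation":[[0,0,0],[0,0,0],[0,0,0]],"turn":[[0,0.051,0],[0,0.05,0],[0,0,0]],"grip":[1,1,1]}'
python3 - <<'E'
from h import *
o,p,R=now(); print(o["qpos"].round(1),toA(p).round(4))
t=tcp(.6,.04,.004,.015,35); a=t+[-.09,0,-.02]
p1=toW(a); print(a,delta(p,R,p1,tool(35))); print(delta(p1,tool(35),toW(t),tool(35)))
E
```

```text
time_s: 2.35
tool_pos: [0.4849, -0.0178, 0.3185]
tool_rot: [179.6, -17.4, 7.6]
force: [-0.5, -0.3, 0.4]
grip_width: 0.0871
grasp_force: 0.0
time_s: 2.72
tool_pos: [0.5053, -0.0133, 0.2781]
tool_rot: [-179.1, -22.3, 7.6]
force: [-1.6, -0.5, 0.2]
grip_width: 0.0868
grasp_force: 0.0
[  8.4 -17.1  -5.4 115.7  -7.4  59.7 -76.8] [-0.1247  0.0027  0.2781]
[-0.109171   0.015      0.2237501] (array([-0.081, -0.147,  0.704]), array([-0.   ,  0.182, -0.006]))
(array([ 0.85 , -0.   ,  0.778]), array([0., 0., 0.]))
```

```bash
python3 - <<'E'
from h import *
o,p,R=now()
for b in (50,):
    t=tcp(.6,.05,.006,.01,b); a=t+[-.07,0,-.02]
    p1=toW(a); print(b,a,t,delta(p,R,p1,tool(b))); print(delta(p1,tool(b),toW(t),tool(b)))
E
```

```text
50 [-0.09392811  0.01        0.20948628] [-0.02392811  0.01        0.22948628] (array([ 0.029, -0.085,  0.941]), array([-0.001,  0.098, -0.006]))
(array([0.831, 0.   , 0.371]), array([0., 0., 0.]))
```

```bash
python3 -m creep '{"translation":[[0.01,-0.03,0.31],[0.01,-0.03,0.31],[0.01,-0.03,0.31],[0,0,0],[0,0,0]],"turn":[[0,0,-0.006],[0,0,0],[0,0,0],[0,0.049,0],[0,0.049,0]],"grip":[1,1,1,1,1]}'
python3 -m creep '{"translation":[[0,0,0]],"turn":[[0,0,0]],"grip":[1]}'
python3 - <<'E'
from h import *
o,p,R=now(); print(o["qpos"].round(1),toA(p).round(4))
for b in (50,):
    t=tcp(.6,.05,.006,.01,b); print(delta(p,R,toW(t),tool(b)))
E
```

```text
time_s: 3.35
tool_pos: [0.5535, 0.0093, 0.2026]
tool_rot: [-178.7, -38.2, 9.4]
force: [0.7, 3.6, 0.8]
grip_width: 0.0868
grasp_force: 0.0
time_s: 3.48
tool_pos: [0.551, 0.0031, 0.1989]
tool_rot: [-178.7, -37.6, 8.6]
force: [0.4, -0.8, -0.2]
grip_width: 0.0869
grasp_force: 0.0
[ 20.3 -17.2 -15.4 130.4 -26.3  31.8 -58.6] [-0.0771  0.0119  0.1989]
(array([0.76 , 0.026, 0.103]), array([-0.007,  0.013, -0.001]))
```

```bash
python3 - <<'E'
from h import *
o,p,R=now()
for b in (60,):
    t=tcp(.6,.052,.008,.012,b); print(t,delta(p,R,toW(t),tool(b)))
    d=R*Ro.from_rotvec(delta(p,R,toW(t),tool(b))[1]*np.pi); print((tool(b).inv().apply(toW(t)-p)/.08).round(3))
E
```

```text
[-0.03334925  0.012       0.22396839] (array([0.624, 0.   , 0.086]), array([-0.007, -0.042,  0.   ]))
[ 0.63  -0.001  0.002]
```

```bash
python3 -m creep '{"translation":[[0,0,0],[0.2,0,0],[0.2,0,0],[0.2,0,0],[0,0,0]],"turn":[[-0.007,-0.042,0],[0,0,0],[0,0,0],[0,0,0],[0,0,0]],"grip":[1,1,1,1,1]}'
python3 - <<'E'
from h import *
o,p,R=now(); print(o["qpos"].round(1),toA(p).round(4),(RA.inv()*R).as_euler('xyz',True).round(1))
t=tcp(.6,.052,.003,.012,60); print(delta(p,R,toW(t),tool(60)))
c=cam("scene"); save(c,"s1.png"); d=cam("top")
A=cv2.resize(d["frame"][110:280,195:400],None,fx=2.3,fy=2.4,interpolation=3);B=cv2.resize(c["frame"][140:310,220:360],None,fx=2.3,fy=2.4,interpolation=3)
cv2.imwrite("pics/z1.png",np.hstack([A,B])[:,:800,::-1])
A=toA(c["W"]);f=A[...,2]
q=(f>.18)&(abs(A[...,1])<.09)&(A[...,0]>0)&(A[...,0]<.1)&(f>.162+(.125-A[...,0])*.5)
p=A[q]; print("theta",np.arctan2(p[:,2]-.169,.125-p[:,0]).mean())
E
```

```text
time_s: 4.1
tool_pos: [0.595, 0.0127, 0.2263]
tool_rot: [179.9, -30.5, 9.2]
force: [0.2, -0.1, -0.5]
grip_width: 0.0867
grasp_force: 0.0
[ 25.1  -9.1 -23.9 117.5 -12.8  41.3 -73. ] [-0.0321  0.0147  0.2263] [179.9 -30.5   0.4]
(array([0.034, 0.034, 0.018]), array([-0.001, -0.003,  0.002]))
theta 0.6096879368843418
```

View pics/z1.png

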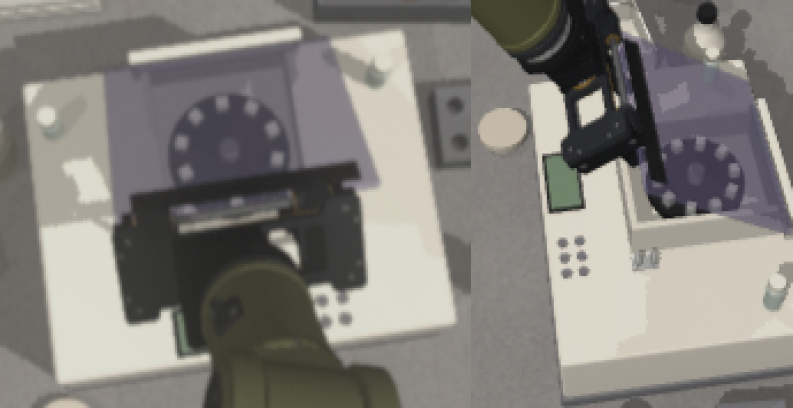

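The crop shows both fingers under the black lip strip: lip at about (245,185), rod on the left still standing, gripper body clear of the plate. Now I'll close the gap and sweep outwards (+y is tool -y).

```bash
python3 -m creep '{"translation":[[0.03,0,0.01],[0,-0.2,0],[0,-0.2,0],[0,-0.2,0],[0,-0.08,0]],"turn":[[0,0,0],[0,0,0],[0,0,0],[0,0,0],[0,0,0]],"grip":[1,1,1,1,1]}'
python3 -m creep '{"translation":[[0,0,0],[0,0,0]],"turn":[[0,0,0],[0,0,0]],"grip":[1,1]}'
cat > look.py <<'E'
from h import *
import sys
o,p,R=now(); print(toA(p).round(4),(RA.inv()*R).as_euler('xyz',True).round(1),o["qpos"].round(1))
c=cam("scene"); d=cam("top")
A=cv2.resize(d["frame"][110:280,195:400],None,fx=2.3,fy=2.4,interpolation=3);B=cv2.resize(c["frame"][140:310,220:360],None,fx=2.3,fy=2.4,interpolation=3)
cv2.imwrite(f"pics/{sys.argv[1]}.png",np.hstack([A,B])[:,:800,::-1])
for c in (c,d):
    A=toA(c["W"]);f=A[...,2]
    # points between pod rim and plate, on the rear half of the plate
    q=(f>.172)&(abs(A[...,1])<.09)&(A[...,0]>.03)&(A[...,0]<.1)&(f<.30)
    p=A[q]; print("theta",np.median(np.arctan2(p[:,2]-.169,.125-p[:,0])) if len(p) else None,len(p))
    q=(f>.113)&(f<.26)&(abs(A[...,0]+.036)<.012)&(A[...,1]>.12)&(A[...,1]<.26)
    p=A[q]; print("rod",len(p),p[::max(1,len(p)//6)].round(3).tolist())
E
python3 look.py z2
```

```text
time_s: 4.82
tool_pos: [0.5868, 0.0665, 0.225]
tool_rot: [179.9, -30.3, 9.1]
force: [-0.4, -0.6, -0.6]
grip_width: 0.0871
grasp_force: 0.7
time_s: 5.08
tool_pos: [0.5876, 0.0658, 0.2255]
tool_rot: [179.9, -30.3, 9.1]
force: [-0.7, 0.1, -1.2]
grip_width: 0.0867
grasp_force: 0.7
[-0.0314  0.0684  0.2255] [179.9 -30.3   0.3] [ 23.7 -10.1 -29.2 117.9  -9.4  40.8 -82. ]
theta 0.5778178429844858 1206
rod 6 [[-0.033, 0.203, 0.128], [-0.033, 0.197, 0.13], [-0.03, 0.197, 0.129], [-0.034, 0.191, 0.132], [-0.031, 0.194, 0.128], [-0.031, 0.194, 0.124]]
theta 0.5827304379627967 2198
rod 80 [[-0.025, 0.121, 0.234], [-0.033, 0.22, 0.129], [-0.032, 0.24, 0.132], [-0.037, 0.211, 0.134], [-0.036, 0.231, 0.132], [-0.039, 0.203, 0.128], [-0.04, 0.238, 0.133]]
```

View pics/z2.png

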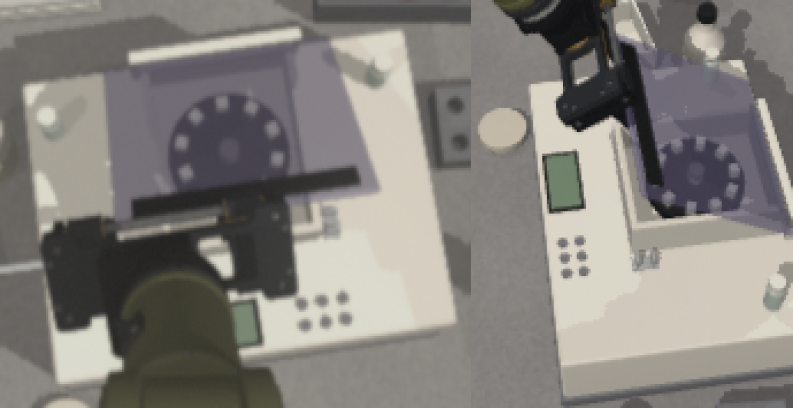

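The rod lies on the left (left edge, about (20,268); 3D points at z ≈ 0.13 out to y = 0.24). The cover rests on the inner finger at about 0.57 rad. Next I'll work out the lowering rows.

```bash
python3 - <<'E'
from h import *
T=np.linspace(.57,0,26); S=np.linspace(.049,.018,26)
P=[toW(tcp(t,s,.0004,.0684,59.7)) for t,s in zip(T,S)]
o,p,R=now(); print(((P[0]-p)*1000).round(1))
D=R.inv().apply(np.diff(P,axis=0))/.08
for i in range(0,25,5): print(T[i+5].round(3),toA(P[i+5]).round(4),D[i:i+5].mean(0).round(4))
E
```

```text
[-0.1  0.  -0.2]
0.456 [-0.046   0.0684  0.2103] [-0.0504 -0.0002  0.0139]
0.342 [-0.0582  0.0684  0.1942] [-0.0467 -0.0002  0.0195]
0.228 [-0.0679  0.0684  0.1771] [-0.0425 -0.0002  0.0246]
0.114 [-0.075   0.0684  0.1594] [-0.0376 -0.0001  0.0291]
0.0 [-0.0795  0.0684  0.1415] [-0.0323 -0.0001  0.0331]
```

```bash
python3 -m creep '{"translation":[[-0.05,0,0.014],[-0.05,0,0.014],[-0.05,0,0.014],[-0.05,0,0.014],[-0.05,0,0.014]],"turn":[[0,0,0],[0,0,0],[0,0,0],[0,0,0],[0,0,0]],"grip":[1,1,1,1,1]}'
python3 -m creep '{"translation":[[-0.047,0,0.02],[-0.047,0,0.02],[-0.047,0,0.02],[-0.047,0,0.02],[-0.047,0,0.02]],"turn":[[0,0,0],[0,0,0],[0,0,0],[0,0,0],[0,0,0]],"grip":[1,1,1,1,1]}'
python3 look.py z3
```

```text
time_s: 5.8
tool_pos: [0.5732, 0.0638, 0.2105]
tool_rot: [179.9, -30.4, 9.1]
force: [0.0, 0.3, -1.4]
grip_width: 0.0871
grasp_force: 0.5
time_s: 6.42
tool_pos: [0.5613, 0.0619, 0.1942]
tool_rot: [179.9, -30.4, 9.1]
force: [-1.6, 0.6, -0.5]
grip_width: 0.0869
grasp_force: 0.5
[-0.058   0.0685  0.1942] [179.9 -30.4   0.4] [ 23.  -12.3 -28.3 123.4 -11.7  37.6 -79.9]
theta 0.3314201441010717 1280
rod 24 [[-0.034, 0.24, 0.129], [-0.032, 0.231, 0.13], [-0.033, 0.223, 0.13], [-0.03, 0.219, 0.129], [-0.035, 0.209, 0.131], [-0.036, 0.201, 0.131]]
theta 0.3400727087381113 2378
rod 192 [[-0.025, 0.147, 0.114], [-0.036, 0.131, 0.125], [-0.033, 0.191, 0.132], [-0.036, 0.182, 0.131], [-0.039, 0.179, 0.127], [-0.036, 0.229, 0.132]]
```

```bash
python3 -m creep '{"translation":[[-0.043,0,0.024],[-0.043,0,0.025],[-0.042,0,0.025],[-0.042,0,0.025],[-0.042,0,0.025]],"turn":[[0,0,0],[0,0,0],[0,0,0],[0,0,0],[0,0,0]],"grip":[1,1,1,1,1]}'
python3 -m creep '{"translation":[[-0.038,0,0.029],[-0.038,0,0.029],[-0.038,0,0.029],[-0.038,0,0.029],[-0.038,0,0.029]],"turn":[[0,0,0],[0,0,0],[0,0,0],[0,0,0],[0,0,0]],"grip":[1,1,1,1,1]}'
python3 look.py z4
```

```text
time_s: 7.15
tool_pos: [0.5518, 0.0604, 0.177]
tool_rot: [179.9, -30.4, 9.1]
force: [0.0, -0.1, -1.3]
grip_width: 0.087
grasp_force: 0.9
time_s: 7.78
tool_pos: [0.5447, 0.0592, 0.1593]
tool_rot: [179.9, -30.4, 9.1]
force: [-1.6, -1.1, -1.8]
grip_width: 0.087
grasp_force: 0.6
[-0.0748  0.0684  0.1593] [179.9 -30.4   0.4] [ 22.5 -12.4 -28.2 127.7 -12.7  33.3 -78.8]
theta 0.09242874202646179 1025
rod 52 [[-0.034, 0.239, 0.131], [-0.036, 0.226, 0.127], [-0.031, 0.213, 0.131], [-0.036, 0.201, 0.126], [-0.032, 0.189, 0.129], [-0.037, 0.175, 0.128], [-0.035, 0.164, 0.125]]
theta 0.10436443921400039 2206
rod 214 [[-0.027, 0.131, 0.114], [-0.037, 0.123, 0.124], [-0.034, 0.182, 0.13], [-0.036, 0.18, 0.13], [-0.038, 0.183, 0.128], [-0.04, 0.185, 0.128], [-0.039, 0.239, 0.13]]
```

View pics/z4.png

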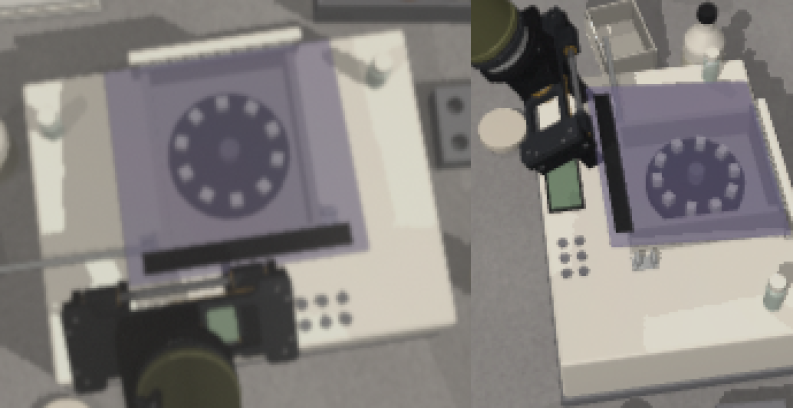

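The cover rests on the fingers at about 0.1 rad (lip strip about (245,250)) and the rod lies flat to the left at (70,260). I'll finish lowering, then back away horizontally.

```bash
python3 -m creep '{"translation":[[-0.032,0,0.032],[-0.032,0,0.033],[-0.032,0,0.033],[-0.032,0,0.033],[-0.032,0,0.033]],"turn":[[0,0,0],[0,0,0],[0,0,0],[0,0,0],[0,0,0]],"grip":[1,1,1,1,1]}'
python3 -m creep '{"translation":[[-0.032,0,0.03],[-0.032,0,0.03],[-0.03,0,0.02],[0,0,0]],"turn":[[0,0,0],[0,0,0],[0,0,0],[0,0,0]],"grip":[1,1,1,1]}'
python3 look.py z5
```

```text
time_s: 8.5
tool_pos: [0.5404, 0.0585, 0.1415]
tool_rot: [179.9, -30.4, 9.1]
force: [-0.4, -0.2, -0.1]
grip_width: 0.0866
grasp_force: 0.1
time_s: 9.0
tool_pos: [0.5371, 0.058, 0.1323]
tool_rot: [179.9, -30.3, 9.1]
force: [0.4, 0.1, -0.1]
grip_width: 0.0872
grasp_force: 0.0
[-0.0825  0.0683  0.1323] [179.9 -30.3   0.4] [ 22.4 -11.3 -28.5 130.4 -12.7  29.7 -78.7]
theta 0.03917635272565504 1
rod 64 [[-0.034, 0.238, 0.132], [-0.03, 0.224, 0.128], [-0.032, 0.205, 0.13], [-0.037, 0.195, 0.124], [-0.037, 0.175, 0.127], [-0.036, 0.159, 0.126], [-0.034, 0.151, 0.122]]
theta 0.05581250048770681 61
rod 216 [[-0.026, 0.124, 0.113], [-0.032, 0.174, 0.126], [-0.035, 0.169, 0.128], [-0.038, 0.165, 0.126], [-0.04, 0.156, 0.114], [-0.037, 0.227, 0.132]]
```

```bash
python3 -m creep '{"translation":[[-0.13,0,-0.075],[-0.13,0,-0.075],[-0.13,0,-0.075],[0,0,0]],"turn":[[0,0,0],[0,0,0],[0,0,0],[0,0,0]],"grip":[1,1,1,1]}'
python3 look.py z6
```

```text
time_s: 9.6
tool_pos: [0.5007, 0.052, 0.1322]
tool_rot: [179.9, -30.4, 9.1]
force: [-0.7, -0.3, -0.8]
grip_width: 0.0867
grasp_force: 0.0
[-0.1193  0.0679  0.1322] [179.9 -30.4   0.4] [ 19.5 -16.9 -24.8 134.6 -16.2  31.2 -75.6]
theta None 0
rod 64 [[-0.034, 0.238, 0.132], [-0.03, 0.223, 0.129], [-0.036, 0.2, 0.131], [-0.035, 0.19, 0.129], [-0.034, 0.173, 0.13], [-0.036, 0.159, 0.127], [-0.034, 0.149, 0.125]]
theta 0.06800318009872958 58
rod 219 [[-0.025, 0.147, 0.113], [-0.037, 0.125, 0.124], [-0.034, 0.182, 0.128], [-0.036, 0.181, 0.127], [-0.038, 0.183, 0.129], [-0.035, 0.24, 0.132], [-0.039, 0.239, 0.13]]
```

```bash
python3 -m creep '{"translation":[[0,0,0],[0,0,0],[0.08,0,-0.4],[0.08,0,-0.4],[0,0,0]],"turn":[[0,-0.05,0],[0,-0.05,0],[0,0,0],[0,0,0],[0,0,0]],"grip":[1,1,1,1,1]}'
python3 - <<'E'
from h import *
c=cam("top"); save(c,"end_top.png"); A=toA(c["W"])
for x in (-.05,0,.05,.1):
    q=(abs(A[...,0]-x)<.006)&(abs(A[...,1])<.105)&(A[...,2]>.15); print(x,np.median(A[q][:,2]).round(4))
o,p,R=now(); print(toA(p),o["force"],o["joint_velocities"].round(2))
E
```

```text
time_s: 10.32
tool_pos: [0.503, 0.0526, 0.2003]
tool_rot: [179.9, -12.7, 9.1]
force: [-0.8, -0.4, -0.2]
grip_width: 0.0869
grasp_force: 0.0
-0.05 0.1697
0 0.1688
0.05 0.1688
0.1 0.169
[-0.11839718  0.06815482  0.19852313] [-0.09628099  0.23295026 -0.63020001] [-0.06  0.49 -0.1   2.68  0.22 -0.01 -0.09]
```

View pics/end_top.png

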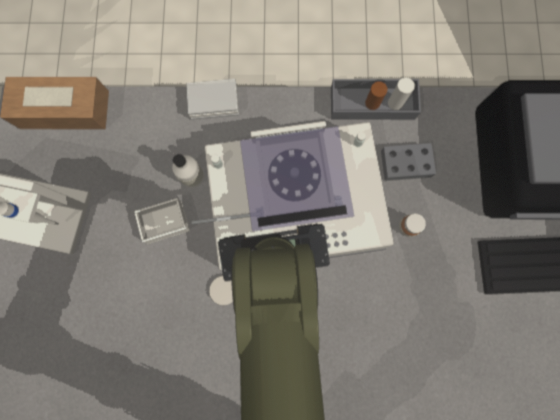

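The final view shows the cover flat at z ≈ 0.169 (shut), with its strip at (302,215). The rod lies out left at (222,218), the gripper is clear, and all the bystanders are where they stood. I'll let the arm settle and hand in.

```bash
python3 -m creep '{"translation":[[0,0,0],[0,0,0]],"turn":[[0,0,0],[0,0,0]],"grip":[1,1]}' && python3 -c "
from cell import env
print(env.sign_off())"
```

```text
time_s: 10.62
tool_pos: [0.4998, 0.0522, 0.1964]
tool_rot: [179.9, -12.3, 9.1]
force: [-0.2, 0.1, 0.3]
grip_width: 0.0871
grasp_force: 0.0
the job is handed in; nothing more can be done
None
```

The job is handed in at about 10.6 s (no verdict came back): the rod was knocked over to the left and lies flat, the cover was let down on the fingers until shut, the arm has come away, and the other things look unmoved in the last picture.

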